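# Stand the table easel up

### The arm

A 6-joint arm with a two-finger parallel gripper is mounted at the origin on the work surface. World frame = base frame: x ahead of the robot, y to its left, z up, the work surface at z = 0. Lengths are in m, angles in rad, forces in N, time in s.
With the tool pointing down it reaches from about 0.275 to 0.775 m from the base axis. Payload 14.6 kg.
Tool frame: the origin (TCP) lies midway between the tips of the shut fingers; the grasp point (between the pads) lies manip.hold_point_z behind it (manip.hold_point_z is the distance from the TCP to the grasp point, in m); z points along the fingers, y is the line along which they close (so a half turn about z gives the same grasp; the last joint's range is limited). The gripper opens to 85 mm and grips with 20 to 120 N. Pads are 22 mm wide; open, the fingers measure 114 mm over their backs; the gripper's body (76 mm by 85 mm) begins 54 mm behind the grasp point. The pads swing forward as they close: fully open they stand 13 mm farther back than shut.
Start: joints at [1.064, 0.263, -0.048, 1.259, 0, 1.415], TCP at [0.181, 0.493, 0.231] pointing down, gripper open.
Joint ranges: [-2.65, 2.65], [-0.89, 1.7], [-1.18, 1.37], [-2.13, 2.11], [-1.35, 1.29], [-3.14, 3.14]. Speed limits (rad/s): [1.89, 1.89, 2.57, 2.79, 3.14, 3.14].

### API

Orientations are given as a rotation vector (axis times angle).
In Python, from bench import manip gives the robot as it stands.
- The arm moves only by the tool move_arm, never from a script. Its argument "series" is a list of rows, each a list of 3 entries, a list of its own where there are three numbers: the shift along the tool's x, y, z in m, then the turn, a rotation vector about the tool's x, y, z in rad, then the finger opening in m, from 0 to 0.0854. A call has 1 to 20 rows; each row is the pose to reach, as a shift and turn from the pose commanded when the call began, along the tool's axes at that moment; what a row does not reach only later rows make up. A row lasts 1/12 s, in which the tool goes at most 41.7 mm and 7.16 degrees, less where a joint would pass 70% of its speed; a pose out of reach is approached as far as the arm can. A call with a gripper value outside its range is refused whole. The fingers move at their own pace and stop on an object; "force" is the grip in N (left out, the last holds). Time passes only in rows, so rows that repeat a pose let the fingers close. It gives the time, the measured TCP pose, the force, the opening and the grip force at its end, in the units of the state.
- manip.observe(): the state, without advancing time (a new reading comes with each control period).
- manip.camera(name): name is "side" or "top" or "wrist"; returns a dict with "img" (420x560x3 uint8, blue, green, red), "intrinsics" (3x3 intrinsics, pixels), "eye" and "attitude" of the camera in the world. Camera axes: x right, y up, looking along -z (the intrinsics and any distortion apply to the point x, -y, -z); pixel columns grow to the right and rows downward; lengths in m; the calibration is good to about 2 mm. A picture is of the moment at which its call begins. There is no depth.
- manip.job_done(): hands the job in; it is judged then, once.
Trained networks look in a picture, given as the dict that the camera call returned (one of the last four; its "shot" number tells which), for a name from the list of things; names that differ only in an ending like _2 or _b are one class to them, and where a whole thing is asked for, a point or a joint stands for the part that bears it (a point fixed in the world has none). Each returns a list of dicts, best first, with "score" (0 to 1); they miss things now and then, are a little off and sometimes report something else, mostly with a low value. They report only what shows in the picture. A call takes as long as a camera call.
- manip.boxes_of(target, picture): "position" ([column, row] in pixels, amid what is visible of it).
The state is a dict: "time_s": time; "joint_positions": joint angles; "joint_vel": joint speeds; "tau": joint torques, N m; "position": TCP position; "orientation": TCP orientation; "force": force on the tool from outside, world axes, zero at the start; "wrist_torque": the same for the moment, N m; "opening": finger opening in m; "finger_force": force on a finger pad.
Only numpy, scipy, OpenCV 4.12 (cv2) and the standard library are available. Lean on these libraries where they do the work, as an engineer would, in place of code of your own. Each camera call takes 0.05 s, during which the arm holds its last target. There are 200 camera calls.

### The job

The small table easel has tipped forward with its leg still folded up. Flip the leg over centre so that it drops right down behind the easel; then take the frame by its round top rail, bring it upright, and finish while still holding it there by the rail, as it is front-heavy and tips over again if let go. Do not touch the wet painting, and leave the studio things standing around as they are.

Things in the scene. Friction and masses are not known exactly. Their poses are not given: they have to be found in the camera images.
- easel: Base board of the table easel, plywood 220 x 320 x 20 mm, fixed to the table; its origin is on the table under the frame's hinge line. Its own +x is the easel's front (the painting's side, away from the robot), +y runs along the hinge to the side where the leg is, z up. It can stand turned by up to about 0.45 rad. The board reaches from x = -120 to +100 mm and y = -160 to +160 mm.
- frame_hinge (a point): Middle of the frame's hinge line, 35 mm above the table, straight above the base's origin. The hinge axis is the base's y.
- frame (a joint): Tipping angle of the frame about its hinge, rad: 0 = upright, positive = tipped to the front (base +x); it starts at 0.38, on its front stop; with the leg folded it can go 0.15 past upright (negative). No catch: it always tips to the front when let go; holding it upright at the rail takes about 1 N. Two wooden uprights 18 mm square, 218 mm over all; about 1 kg with painting and steel-edged shelf.
- top_rail (a point): The frame's round wooden top rail, 18 mm diameter, 230 mm long along the base's y; origin at its middle, 225 mm from the hinge line (so 260 mm above the table when upright). It turns with the frame. Below it the frame is open for 60 mm before the painting's top edge. The leg stands beyond its +y end.
- painting (a point): Wet painting (196 x 130 mm, 16 mm thick, white edges, blue seascape on the front) fixed on the frame's front over a narrow shelf; origin at the middle of its lower edge, 23 mm above the hinge line and 18 mm in front of it with the frame upright. Not to be touched.
- leg (a joint): Angle of the easel's leg, rad: 0 = folded up, parallel to the uprights, against its stop; growing as it swings over the top to the back (base -x, towards the robot) and down; 2.6 = fully down against its other stop. It swings freely: it falls back to 0 until it passes the vertical (about 0.38 with the frame tipped), and from there falls down to 2.6 by itself in about a second.
- leg_pivot (a point): The leg's pivot: on the outside of the frame's +y upright, 125 mm from the hinge line and 131 mm from the middle along y. Axis along the base's y. The leg is a steel rod of 12 mm diameter and about 0.12 kg; its middle line is 22 mm outside the upright's outer face.
- leg_foot (a point): Centre of the leg's rubber foot, a ball 22 mm in diameter at the free end of the leg, 150 mm from the pivot. While folded it stands beside the frame and above the top rail. With the leg down and the frame upright it just stands on the base board behind and grips it, so the leg stops the frame from going further back, but not from tipping to the front.
- tape_roll: Bystander: paper tape roll lying on the base board, 76 mm diameter, 22 mm high; origin under its centre.
- tube_small: Bystander: small paint tube lying on the base board, 75 mm long, 20 mm high; origin under its centre.
- tube_big: Bystander: large paint tube lying on the table, 120 mm long, 20 mm high; origin under its centre.
- paint_bottle: Bystander: white paint bottle, 70 mm diameter, 190 mm tall; origin under its centre.
- stick_pot: Bystander: clear pot of wooden sticks, 82 mm diameter, 190 mm tall with the sticks; origin under its centre.
- mix_bowl: Bystander: white bowl, 120 mm diameter, 50 mm high; origin under its centre.
- water_jar: Bystander: glass jar with a steel lid, 72 mm diameter, 90 mm tall; origin under its centre.
- brush: Bystander: brush lying on the table, 200 mm long; origin near its middle.

How it is judged:
On the way, in this order (a step that is already met when the one before it is completed fails the run):
1. the leg is flipped over centre and fully down (value of joint leg above 2.4 rad), for 0.2 s.
2. the frame is upright, held by the top rail, with the leg down (value of joint frame between -0.07 and 0.07 rad and value of joint leg above 2.3 rad and contact force between the fingers and rail above 0.3 N), for 0.3 s.
At the end, for the whole second after the job is handed in: The program ends while holding: the leg is down (joint above 2.3 rad), the frame is upright within 0.07 rad and still (below 0.1 rad/s), and the fingers bear on the top rail with more than 0.3 N (all of step 2 and velocity of joint frame between -0.1 and 0.1 rad/s); the arm keeps its last pose, push and grip.
It fails at once if the wet painting is touched (contact force between the arm and canvas above 0.5 N).
It fails at once if the wet painting is touched by the fingers (contact force between the fingers and canvas above 0.5 N).
It fails at once if a bystander is moved more than 30 mm (distance of any of tape_roll, tube_small, tube_big, paint_bottle, stick_pot, mix_bowl, water_jar, brush from where it was at the start of the episode above 0.03 m).
It also fails if it takes over 48 s, if anything falls off the work surface, if the arm or the gripper's body presses on something with over 40 N, if the wrist force passes 120 N, or if a joint passes its speed limit or range.

## Working session

There is one attempt and no reset: what is moved stays moved. The work goes in short steps, Python scripts to look and compute and a tool call to move; the robot and the scene stay as the last step left them, time stands still between calls to the robot, and variables do not carry over. Pictures are saved under pics/ and viewed, at most 10 in all, crops included, and the job is handed in when it is done.

Besides the shell and the picture viewer there is one more tool, called after "Emit:" by a JSON object that holds its "api" and its "payload". move_arm: Moves the arm, as the interface text tells. Its arguments: {"type":"object","properties":{"series":{"type":"array","items":{"type":"array"}},"force":{"type":"number"}},"required":["series"]}

```bash
mkdir -p pics; ls; python3 - <<'E'
from bench import manip
import cv2,json
print(manip.observe()); print(manip.hold_point_z)
for n in ["side","top"]:
    p=manip.camera(n); cv2.imwrite(f"pics/{n}0.png",p["img"])
    print(n,p["shot"],p["intrinsics"],p["eye"],p["attitude"],p.keys())
    for t in ["leg_foot","leg_pivot","top_rail","frame_hinge","easel","painting","frame","tape_roll","tube_small","tube_big","paint_bottle","stick_pot","mix_bowl","water_jar","brush"]:
        try: print(t,[(b["position"],round(b["score"],2)) for b in manip.boxes_of(t,p)[:2]])
        except Exception as e: print(t,e)
E
```

```text
pics
{'time_s': 0.0, 'joint_positions': array([ 1.06373259e+00,  2.63495483e-01, -4.89513725e-02,  1.25941001e+00,
        1.32599213e-05,  1.41550795e+00]), 'joint_vel': array([-2.66802985e-05, -2.03867763e-03, -2.14020022e-05,  1.20043616e-03,
        2.42380204e-03, -1.61730231e-03]), 'tau': array([ 3.78732671e-03, -6.37624311e+01,  3.84565473e+01,  1.37374600e-02,
        1.53869451e-06, -1.20648383e-05]), 'position': array([0.18075082, 0.49259743, 0.23083403]), 'orientation': array([-5.49660161e-01, -3.09277065e+00,  1.56841485e-03]), 'force': array([-0.46760351,  0.11811241,  0.1648288 ]), 'wrist_torque': array([ 0.04266123, -0.0072863 , -0.05276034]), 'finger_force': 0.0, 'opening': 0.08532537708482318}
0.0187
side 1 [[438.97852401   0.         276.36555489]
 [  0.         438.97852401 208.14221372]
 [  0.           0.           1.        ]] [-0.07458259 -1.03544863  1.18692542] [ 0.8631975  -0.22283618 -0.52355069] dict_keys(['img', 'intrinsics', 'eye', 'attitude', 'shot'])
leg_foot [([269.5, 206.3], 0.49)]
leg_pivot [([289.3, 245.7], 0.97)]
top_rail [([288.3, 248.3], 0.85), 
[... 732 characters left out ...]
661  1.28004996] [ 0.16347343 -0.13306176 -1.58710222] dict_keys(['img', 'intrinsics', 'eye', 'attitude', 'shot'])
leg_foot [([272.6, 223.0], 0.63)]
leg_pivot [([318.7, 226.8], 0.62)]
top_rail [([316.4, 227.6], 0.78)]
frame_hinge [([318.3, 246.6], 0.91)]
easel [([319.8, 244.4], 0.73)]
painting [([319.2, 224.3], 0.59)]
frame [([320.0, 225.6], 0.67)]
tape_roll [([356.4, 262.9], 0.63), ([316.2, 228.7], 0.39)]
tube_small [([325.6, 269.4], 0.63), ([318.3, 230.8], 0.55)]
tube_big [([148.9, 255.3], 0.67)]
paint_bottle [([420.9, 180.1], 0.81)]
stick_pot [([129.9, 200.9], 0.59)]
mix_bowl [([428.9, 228.1], 0.56), ([320.6, 245.4], 0.23)]
water_jar [([166.8, 169.9], 0.79)]
brush [([432.4, 286.2], 0.65)]
```

View pics/side0.png

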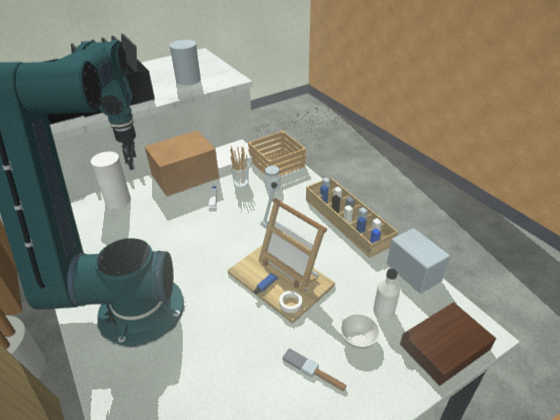

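View pics/top0.png

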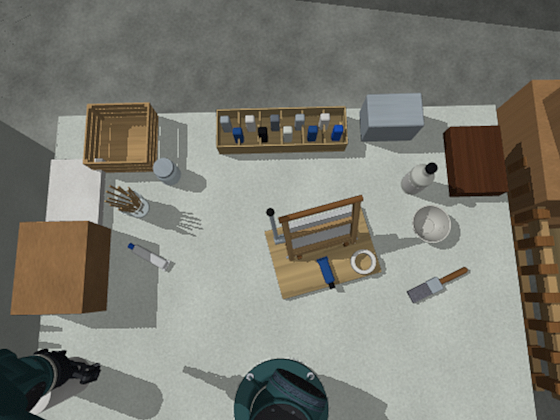

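```bash
python3 - <<'E'
import cv2,numpy as np
s=cv2.imread("pics/side0.png")[165:325,220:345]; t=cv2.imread("pics/top0.png")[190:305,255:390]
s=cv2.resize(s,None,fx=3,fy=3,interpolation=2); t=cv2.resize(t,None,fx=3,fy=3,interpolation=2)
o=np.zeros((480,s.shape[1]+t.shape[1],3),np.uint8); o[:s.shape[0],:s.shape[1]]=s;o[:t.shape[0],s.shape[1]:]=t
print(o.shape);cv2.imwrite("pics/crop0.png",o)
E
```

```text
(480, 780, 3)
```

View pics/crop0.png

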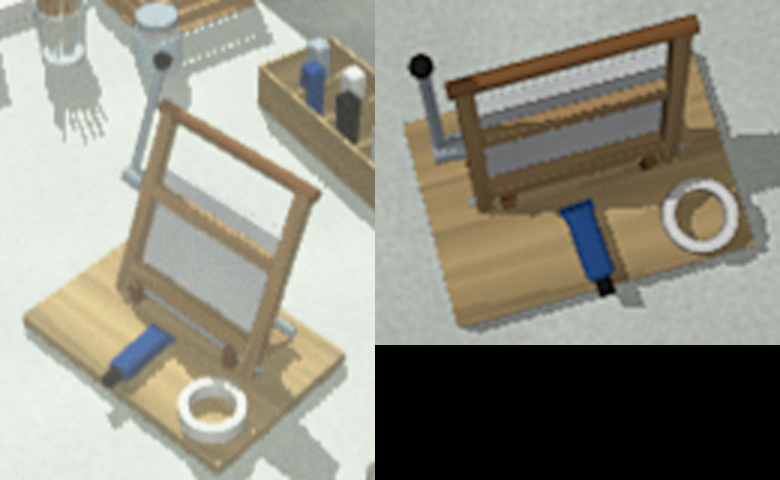

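```bash
cat > h.py <<'E'
import numpy as np, cv2
from scipy.spatial.transform import Rotation as R
from scipy.optimize import least_squares
def proj(P,c):
    K=np.array(c["intrinsics"]); Rm=R.from_rotvec(c["attitude"]).as_matrix()
    q=(np.atleast_2d(P)-np.array(c["eye"]))@Rm; q=q*[1,-1,-1]
    u=q@K.T; return u[:,:2]/u[:,2:]
def frame_pt(r,y,th,dx=0):  # base coords; r from hinge, dx forward of frame plane
    return np.array([r*np.sin(th)+dx*np.cos(th),y,0.035+r*np.cos(th)-dx*np.sin(th)])
def world(p,e):  # e=x,y,yaw
    return R.from_euler("z",e[2]).apply(p)+[e[0],e[1],0]
def foot(th,leg):
    a=th-leg; p=frame_pt(.125,.131,th); return p+.15*np.array([np.sin(a),0,np.cos(a)])
E
python3 - <<'E'
from h import *
from bench import manip
S=manip.camera("side");T=manip.camera("top")
th=.38
P=lambda *a:np.array(a)
obs=[(S,foot(th,0),(274.3,185.7)),(S,frame_pt(.225,.115,th),(275,200.5)),(S,frame_pt(.225,-.115,th),(325,229.5)),
(S,P(-.12,.16,.02),(228.3,271)),(S,P(.1,-.16,.02),(334.3,283)),(S,P(-.12,-.16,.02),(292.3,319.5)),
(T,foot(th,0),(270.3,212.3)),(T,frame_pt(.225,.115,th),(280.5,220)),(T,frame_pt(.225,-.115,th),(362,198.5)),
(T,P(-.12,.16,.02),(283.3,297.5)),(T,P(-.12,-.16,.02),(380.7,271.7)),(T,P(.1,.16,.02),(265,230.7))]
f=lambda e:np.concatenate([proj(world(p,e),c)[0]-o for c,p,o in obs])
r=least_squares(f,[.45,-.1,0],loss="soft_l1")
print(r.x,f(r.x).reshape(-1,2).round(1).tolist())
e=r.x
for n,p in dict(foot=foot(th,0),pivot=frame_pt(.125,.131,th),rail=frame_pt(.225,0,th),rail_up=frame_pt(.225,0,0),railL=frame_pt(.225,.115,th)).items(): print(n,world(p,e).round(3))
# bystanders from top & side boxes
B=dict(tape_roll=((356.4,262.9),.03),tube_small=((325.6,269.4),.03),tube_big=((148.9,255.3),.01),paint_bottle=((420.9,180.1),.09),stick_pot=((129.9,200.9),.09),mix_bowl=((428.9,228.1),.025),water_jar=((166.8,169.9),.045),brush=((432.4,286.2),.01))
for n,(o,z) in B.items():
    g=least_squares(lambda q:proj([q[0],q[1],z],T)[0]-o,[.4,0]).x; print(n,g.round(3))
E
```

```text
[ 0.46957663 -0.14058624  0.24293244] [[-0.0, -1.0], [-0.9, -0.8], [0.7, 1.1], [-1.5, -1.9], [1.3, -0.9], [-0.1, 1.0], [0.6, -0.6], [-1.4, 0.2], [1.1, -0.9], [-0.5, 1.7], [1.7, 0.2], [-0.5, 0.2]]
foot [0.537 0.011 0.29 ]
pivot [ 0.483 -0.002  0.151]
rail [ 0.551 -0.121  0.244]
rail_up [ 0.47  -0.141  0.26 ]
railL [ 0.523 -0.009  0.244]
tape_roll [ 0.42  -0.244]
tube_small [ 0.402 -0.148]
tube_big [0.459 0.409]
paint_bottle [ 0.663 -0.444]
stick_pot [0.62  0.448]
mix_bowl [ 0.524 -0.478]
water_jar [0.73 0.35]
brush [ 0.345 -0.478]
```

```bash
cat >> h.py <<'E'
E0=[0.4696,-0.1406,0.243]
def target(bp,e=E0,yaw=None):
    "shift and turn (tool axes) from the present pose to TCP at easel point bp, tool down, tool y along easel x"
    from bench import manip
    s=manip.observe(); r0=R.from_rotvec(s["orientation"]); y=e[2] if yaw is None else yaw
    r1=R.from_matrix(np.array([[np.sin(y)*-1,np.cos(y),0],[np.cos(y),np.sin(y),0],[0,0,-1]]).T.T)
    M=np.column_stack([[-np.sin(y),np.cos(y),0],[np.cos(y),np.sin(y),0],[0,0,-1]]); r1=R.from_matrix(M)
    p=world(np.array(bp),e)
    return r0.inv().apply(p-s["position"]).round(4), (r0.inv()*r1).as_rotvec().round(4), p.round(3)
E
python3 - <<'E'
from h import *
print(target([.165,.133,.37])); 
E
```

```text
(array([-0.5514, -0.2925, -0.1388]), array([-1.00e-04, -0.00e+00,  9.76e-01]), array([0.598, 0.028, 0.37 ]))
```

Emit:
{"api": "move_arm", "payload": {"series": [[[0,0,-0.07],[0,0,0],0.0],[[0,0,-0.139],[0,0,0.1],0.0],[[0,0,-0.139],[0,0,0.2],0.0],[[0,0,-0.139],[0,0,0.2],0.0],[[-0.551,-0.293,-0.139],[0,0,0.976],0.0],[[-0.551,-0.293,-0.139],[0,0,0.976],0.0],[[-0.551,-0.293,-0.139],[0,0,0.976],0.0],[[-0.551,-0.293,-0.139],[0,0,0.976],0.0],[[-0.551,-0.293,-0.139],[0,0,0.976],0.0],[[-0.551,-0.293,-0.139],[0,0,0.976],0.0],[[-0.551,-0.293,-0.139],[0,0,0.976],0.0],[[-0.551,-0.293,-0.139],[0,0,0.976],0.0],[[-0.551,-0.293,-0.139],[0,0,0.976],0.0],[[-0.551,-0.293,-0.139],[0,0,0.976],0.0],[[-0.551,-0.293,-0.139],[0,0,0.976],0.0],[[-0.551,-0.293,-0.139],[0,0,0.976],0.0],[[-0.551,-0.293,-0.139],[0,0,0.976],0.0],[[-0.551,-0.293,-0.139],[0,0,0.976],0.0],[[-0.551,-0.293,-0.139],[0,0,0.976],0.0],[[-0.551,-0.293,-0.139],[0,0,0.976],0.0]]}}

```text
time_s: 3.37
position: [0.6007, 0.0229, 0.3677]
orientation: [-1.94, -2.469, 0.003]
force: [-1.6, -0.3, -0.9]
opening: 0.0002
finger_force: 0.0
```

```bash
python3 - <<'E'
from h import *
from bench import manip
s=manip.observe();print(s["time_s"],s["position"],s["joint_positions"],s["opening"])
print(target([.165,.133,.265]),target([.0,.133,.265]))
p=manip.camera("wrist"); cv2.imwrite("pics/w1.png",p["img"])
for t in ["leg_foot","top_rail"]: print(t,[(b["position"],round(b["score"],2)) for b in manip.boxes_of(t,p)[:2]])
print("expected foot,railL,railR px",proj(np.array([world(q,E0) for q in (foot(.38,0),frame_pt(.225,.115,.38),frame_pt(.225,-.115,.38))]),p))
E
```

```text
3.3667 [0.60068193 0.02288173 0.36770278] [-9.69124107e-02  4.21293780e-01  5.62559512e-01  1.71448624e+00
 -1.06195544e-03  1.23508179e+00] 0.00020999565739687336
(array([ 0.0059, -0.0013,  0.1027]), array([-0.0026,  0.0002, -0.0042]), array([0.598, 0.028, 0.265])) (array([ 0.0052, -0.1663,  0.1031]), array([-0.0026,  0.0002, -0.0042]), array([ 0.438, -0.012,  0.265]))
leg_foot [([171.6, 200.0], 0.76)]
top_rail [([182.0, 233.4], 0.93)]
expected foot,railL,railR px [[178.59722406 215.69698874]
 [172.57035938 218.07905576]
 [192.91112865 446.02499501]]
```

View pics/w1.png

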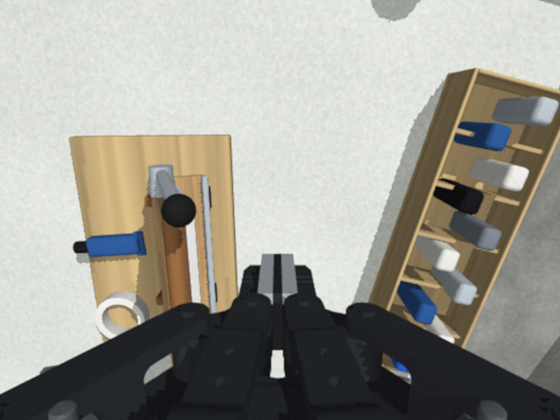

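Emit:
{"api": "move_arm", "payload": {"series": [[[0.003,0,0.035],[0,0,0],0.0],[[0.003,0,0.07],[0,0,0],0.0],[[0.003,0,0.103],[0,0,0],0.0],[[0.003,0,0.103],[0,0,0],0.0],[[0.003,0,0.103],[0,0,0],0.0]]}}

```text
time_s: 3.93
position: [0.5952, 0.0319, 0.2679]
orientation: [-1.933, -2.474, 0.001]
force: [0.1, 0.0, 1.4]
opening: -0.0004
finger_force: 0.0
```

```bash
python3 - <<'E'
from h import *
from bench import manip
print(target([.165,.133,.265]),target([.0,.133,.265]))
E
```

```text
(array([-0.0042,  0.0016,  0.0029]), array([-0.0014, -0.0006,  0.0013]), array([0.598, 0.028, 0.265])) (array([-0.004 , -0.1634,  0.0031]), array([-0.0014, -0.0006,  0.0013]), array([ 0.438, -0.012,  0.265]))
```

Emit:
{"api": "move_arm", "payload": {"series": [[[-0.002,-0.02,0.002],[0,0,0],0.0],[[-0.002,-0.035,0.002],[0,0,0],0.0],[[-0.002,-0.05,0.002],[0,0,0],0.0],[[-0.002,-0.065,0.002],[0,0,0],0.0],[[-0.002,-0.08,0.002],[0,0,0],0.0],[[-0.002,-0.095,0.002],[0,0,0],0.0],[[-0.002,-0.11,0.002],[0,0,0],0.0],[[-0.002,-0.125,0.002],[0,0,0],0.0],[[-0.002,-0.14,0.002],[0,0,0],0.0],[[-0.002,-0.155,0.002],[0,0,0],0.0],[[-0.002,-0.165,0.002],[0,0,0],0.0],[[-0.002,-0.165,0.002],[0,0,0],0.0],[[-0.002,-0.165,-0.03],[0,0,0],0.0],[[-0.002,-0.165,-0.07],[0,0,0],0.0],[[-0.002,-0.165,-0.105],[0,0,0],0.0],[[-0.002,-0.165,-0.105],[0,0,0],0.0],[[-0.002,-0.165,-0.105],[0,0,0],0.0],[[-0.002,-0.165,-0.105],[0,0,0],0.0],[[-0.002,-0.165,-0.105],[0,0,0],0.0]]}}

```text
time_s: 5.52
position: [0.4369, -0.0106, 0.3718]
orientation: [-1.935, -2.474, 0.001]
force: [0.0, -0.8, -0.8]
opening: -0.0
finger_force: 0.0
```

```bash
python3 - <<'E'
from h import *
from bench import manip
p=manip.camera("side"); cv2.imwrite("pics/s2.png",cv2.resize(p["img"][120:340,180:380],None,fx=2.7,fy=2.7))
for t in ["leg_foot","top_rail"]: print(t,[(b["position"],round(b["score"],2)) for b in manip.boxes_of(t,p)[:2]])
print(proj(np.array([world(foot(.38,l),E0) for l in (0,1.3,2.6)]),p))
print(target([.0835,0,.225+.09]))
E
```

```text
leg_foot [([250.8, 245.0], 0.66), ([284.5, 266.1], 0.51)]
top_rail [([288.3, 247.1], 0.84)]
[[274.29327082 184.68820044]
 [237.16494029 219.81788503]
 [241.13603263 258.41321695]]
(array([-0.1341,  0.0843,  0.0566]), array([-0.0011, -0.0005,  0.0001]), array([ 0.551, -0.121,  0.315]))
```

View pics/s2.png

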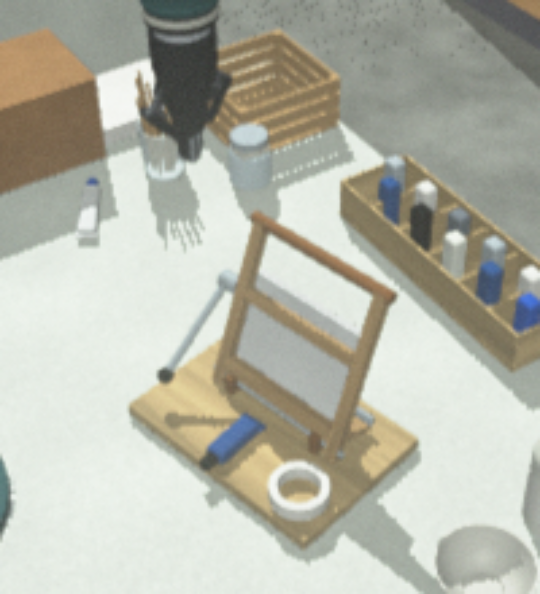

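Emit:
{"api": "move_arm", "payload": {"series": [[[-0.04,0.025,0],[0,0,0],0.085],[[-0.075,0.047,0],[0,0,0],0.085],[[-0.11,0.069,0],[0,0,0],0.085],[[-0.134,0.084,0],[0,0,0],0.085],[[-0.134,0.084,0.03],[0,0,0],0.085],[[-0.134,0.084,0.057],[0,0,0],0.085],[[-0.134,0.084,0.057],[0,0,0],0.085],[[-0.134,0.084,0.057],[0,0,0],0.085],[[-0.134,0.084,0.057],[0,0,0],0.085]]}}

```text
time_s: 6.42
position: [0.5506, -0.1205, 0.3168]
orientation: [1.935, 2.474, 0.001]
force: [-0.6, 0.7, 0.7]
opening: 0.085
finger_force: 0.0
```

```bash
python3 - <<'E'
from h import *
from bench import manip
p=manip.camera("wrist"); cv2.imwrite("pics/w3.png",p["img"])
print(target([.0835,0,.225]), manip.observe()["opening"])
print("rail L,C,R,+-10mm fwd",proj(np.array([world(q,E0) for q in (frame_pt(.225,.115,.38),frame_pt(.225,0.05,.38),frame_pt(.225,0.05,.38)+[.01,0,0])]),p))
E
```

```text
(array([ 0.0002, -0.0003,  0.0921]), array([0.0019, 0.0013, 0.0003]), array([ 0.551, -0.121,  0.225])) 0.08506769870900646
rail L,C,R,+-10mm fwd [[278.17369626  23.83053929]
 [278.05815352 143.83767962]
 [294.75603064 143.8400507 ]]
```

View pics/w3.png

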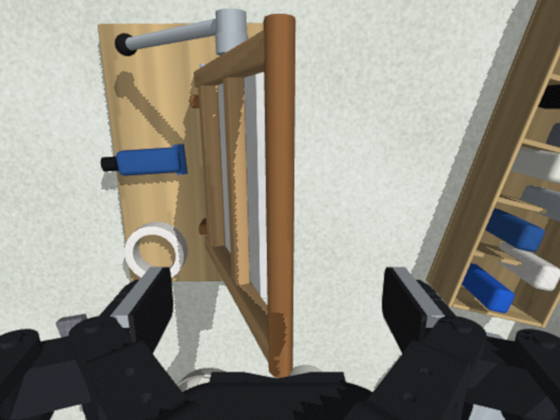

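Emit:
{"api": "move_arm", "payload": {"force": 25, "series": [[[0,0.001,0.03],[0,0,0],0.085],[[0,0.001,0.06],[0,0,0],0.085],[[0,0.001,0.08],[0,0,0],0.085],[[0,0.001,0.092],[0,0,0],0.085],[[0,0.001,0.092],[0,0,0],0.085],[[0,0.001,0.092],[0,0,0],0.06],[[0,0.001,0.092],[0,0,0],0.04],[[0,0.001,0.092],[0,0,0],0.025],[[0,0.001,0.092],[0,0,0],0.01],[[0,0.001,0.092],[0,0,0],0.01],[[0,0.001,0.092],[0,0,0],0.01],[[0,0.001,0.092],[0,0,0],0.01]]}}

```text
time_s: 7.47
position: [0.5521, -0.1204, 0.2237]
orientation: [1.935, 2.474, 0.001]
force: [3.2, 1.1, 2.9]
opening: 0.0172
finger_force: 24.6
```

```bash
python3 - <<'E'
from h import *
from bench import manip
for a in (.38,.28,.19,.1,.01): print(a,target(frame_pt(.225,0,a)-[0,0,.0187])[0])
E
```

```text
0.38 [ 0.0003 -0.0015 -0.0015]
0.28 [ 0.0003 -0.0227 -0.0088]
0.19 [ 0.0003 -0.0424 -0.0136]
0.1 [ 0.0003 -0.0624 -0.0165]
0.01 [ 0.0003 -0.0827 -0.0177]
```

Emit:
{"api": "move_arm", "payload": {"series": [[[0,-0.004,-0.0015],[0,0,0],0.01],[[0,-0.012,-0.0045],[0,0,0],0.01],[[0,-0.021,-0.0073],[0,0,0],0.01],[[0,-0.031,-0.01],[0,0,0],0.01],[[0,-0.041,-0.0121],[0,0,0],0.01],[[0,-0.051,-0.0138],[0,0,0],0.01],[[0,-0.061,-0.015],[0,0,0],0.01],[[0,-0.069,-0.0157],[0,0,0],0.01],[[0,-0.076,-0.0161],[0,0,0],0.01],[[0,-0.08,-0.0162],[0,0,0],0.01],[[0,-0.081,-0.0162],[0,0,0],0.01],[[0,-0.081,-0.0162],[0,0,0],0.01],[[0,-0.081,-0.0162],[0,0,0],0.01],[[0,-0.081,-0.0162],[0,0,0],0.01],[[0,-0.081,-0.0162],[0,0,0],0.01],[[0,-0.081,-0.0162],[0,0,0],0.01]]}}

```text
time_s: 8.8
position: [0.4732, -0.1402, 0.2397]
orientation: [1.935, 2.474, -0.0]
force: [3.0, -2.9, 7.6]
opening: 0.0172
finger_force: 26.7
```

```bash
python3 - <<'E'
from h import *
from bench import manip
s=manip.observe(); b=R.from_euler("z",-E0[2]).apply(s["position"]-[E0[0],E0[1],0]); print(b, s["force"],s["finger_force"],s["opening"],s["joint_vel"].round(4))
p=manip.camera("side"); cv2.imwrite("pics/s4.png",cv2.resize(p["img"][120:340,180:380],None,fx=2.7,fy=2.7))
for a in (.1,0,-.07): print(a,(proj(np.array([world(q,E0) for q in (frame_pt(.225,.115,a),frame_pt(.225,-.115,a),foot(a,2.6))]),p)-[180,120])*2.7)
E
```

```text
[ 0.00356472 -0.00043137  0.23974386] [ 3.02514201 -2.94446502  7.6346098 ] 26.658557653427124 0.017158869161603744 [-0.0015 -0.0004  0.001  -0.0016  0.0005  0.0008]
0.1 [[219.33314195 228.20173017]
 [359.70176988 315.29108247]
 [163.88063018 386.5542094 ]]
0 [[206.17757586 235.89683242]
 [346.64961892 324.55452016]
 [164.28766136 390.59436247]]
-0.07 [[196.8826419  242.20876655]
 [337.33054388 332.01351783]
 [164.82760208 393.21361783]]
```

View pics/s4.png

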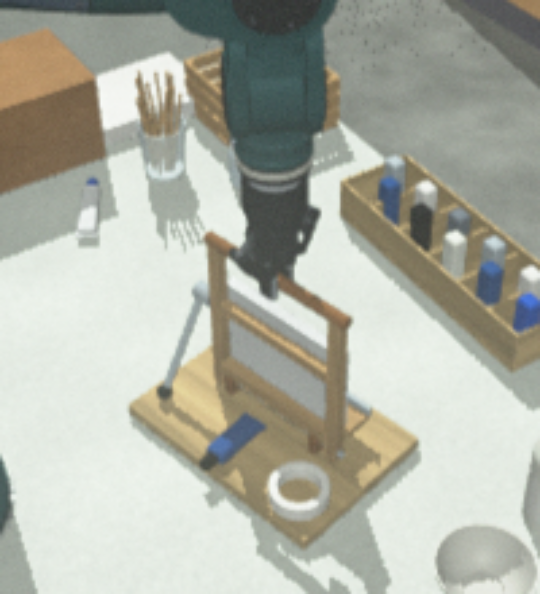

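The frame is upright: its rail ends at (209,238) and (348,321) match the prediction for 0 to 0.02 rad. The leg foot at (164,391) matches the leg-down prediction, and the rail is gripped at 27 N.

```bash
python3 -c "
from bench import manip
print(manip.job_done())"
```

```text
the job is handed in; nothing more can be done
None
```

I flipped the leg fully down, brought the frame upright to within about 0.02 rad, and handed the job in with the gripper still holding the top rail; the hand-in gave no verdict.

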